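# Fasten the last cover stud of a control box

## Task

One of the four quarter-turn studs that hold the cover of the grey control box is still undone and standing up. Take the slotted panel key from the driver block, press the stud down with it, firmly but without forcing, and turn it clockwise about a quarter turn until it springs up into its catch, then stand the key back fully down in its own hole. Keep the fingers off the studs, leave the three fastened ones as they are, and do not disturb the other things on the bench.

Things in the scene. Friction and masses are not known exactly. Their poses are not given: they have to be found in the camera images.
- stud_open: the undone stud, at any one of the cover's four corners, and its dark collar, 41 outside, 33 inside, rim 8.5 above the cover. Origin at the collar's centre, level with the cover face; axes as the box's. The round steel head, 26 diameter, top 12 above the origin, stands above the rim, red paint along its slot. It has float: its axis lies up to 2.4 off the collar's centre along x and along y, unmeasured.
- stud_open_level (a point): fixed point on the collar's axis, 12 above the cover, level with the undone head's flat top. In the middle of the head's flat top is a straight slot 3.8 wide, 16 long, 4.5 deep, closed at its ends, not chamfered: the blade fits it with 0.4 either side and 1 at each end. The head stays where its float left it: it does not tilt or give sideways, so the key must turn about the head's axis, not the collar's.
- stud_open_press (a joint): how far the stud is pushed down, m: 0 undone (its spring holds it up with 2 N, rising by 0.9 N per mm), solid bottom at 0.0064 (7.7 N). It can be turned out of its undone position only while pushed down at least 0.0046 (6.1 N); in its catch it sits at 0.0022. Over 18 N from the key harms it.
- stud_open_turn (a joint): how far the stud is turned clockwise seen from above, rad: 0 to 0.12 at the start, stop at 1.74. From 0.25 to 1.40 an inner lip keeps it from rising; beyond, it springs up 2.4 mm into its catch when let up (middle of the catch: 1.57). Friction about 0.03 N m, more if it rubs on the lip. At 0 its slot lies along the box's x.
- control_box: grey plastic control box lying on its back on the mat, fixed, 140 (x) x 200 (y) x 75 high, cover face on top; origin under its centre, on the mat (2 above the table). Four quarter-turn studs with upright axes in the cover's corners, 48 along x and 78 along y from the centre. Cable glands on its +x side.
- key: slotted panel key upright in the block's middle hole, loose, 110 g, 98 tall. Origin at the middle of the blade's tip, z up the key. Blade 14 wide (x), 3 thick (y), 9 long; shank 14 diameter from 9 to 46; yellow handle from 46 to 98, a flat-sided block 36 wide (x), 24 thick (y), best gripped across the 24. A half turn makes no difference. The handle's underside rests on the block's top.
- driver_block: black driver block on the mat, fixed, 160 (x) x 52 (y) x 52 high, with three square holes 18 wide and 48 deep, 50 apart along its x. Origin under its centre.
- key_hole (a point): centre of the mouth of the middle hole of the driver block, the key's place, on the top face (54 above the table), z up.
- stud_b_turn (a joint): turn of fastened stud B, rad clockwise: about 1.57, in its catch; leave as it is
- stud_b: fastened stud B, same kind as the undone one: its red-painted slot square to the box's x; origin at its collar's centre, level with the cover face (head's top 9.8 above)
- stud_c_turn (a joint): turn of fastened stud C, rad clockwise: about 1.57, in its catch; leave as it is
- stud_c: fastened stud C, same kind as the undone one: its red-painted slot square to the box's x; origin at its collar's centre, level with the cover face (head's top 9.8 above)
- stud_d_turn (a joint): turn of fastened stud D, rad clockwise: about 1.57, in its catch; leave as it is
- stud_d: fastened stud D, same kind as the undone one: its red-painted slot square to the box's x; origin at its collar's centre, level with the cover face (head's top 9.8 above)
- multimeter: yellow and black hand multimeter lying flat, 165 x 82 x 45, long side along its x; origin under its middle
- flux_bottle: small bottle with a red cap, 40 diameter, 95 tall, standing; origin under its middle
- solder_reel: reel of solder with blue flanges, 60 diameter, 46 tall, standing on a flange; origin under its middle
- parts_tray: blue three-compartment tray of small parts, 85 x 125 x 24; origin under its middle
- circuit_board: loose green circuit board with a heatsink, 75 x 100, up to 21 high; origin under its middle
- nut_driver: red-handled nut driver standing in the driver block, 50 mm from the key towards the block's -x end, handle 18 diameter, its top 104 above the mat's face; origin at its lower end
- trimmer: blue-handled trimming driver standing in the driver block, 50 mm from the key towards the block's +x end, handle 16 diameter, its top 107 above the mat's face; origin at its lower end
Things that resemble listed ones, but are neither listed nor needed, are in the scene too. What is meant by the key is not white, and is the smaller of those in its own colour.

How it is judged (in metres and radians):
On the way, in this order (a step that is already met when the one before it is completed fails the run):
1. the undone stud is pushed down by the key and being turned under its lip (value of joint stud_open_press above 0.004 m and contact force between key and stud_open above 2 N and horizontal distance between key and stud_open below 0.01 m and value of joint stud_open_turn above 0.3 rad), for 0.1 s.
2. the stud has been turned and sits in its catch (value of joint stud_open_turn above 1.38 rad and value of joint stud_open_press below 0.0032 m), for 0.2 s.
At the end, for the whole second after the job is handed in: the stud is turned at least 1.38 rad clockwise and risen into its catch (under 3.2 mm below its undone height); the key stands at rest in the block's middle hole, within 6 mm of its axis and 0.1 rad of upright, blade tip at least 42 mm below the block's top (46 is fully home) (all of step 2 and horizontal distance between key and key_hole below 0.006 m and z of key in the frame of key_hole below -0.042 m and angle between key's own z axis and vertical below 0.1 rad and linear speed of key below 0.01 m/s); the robot touches nothing.
It fails at once if the key bears on the stud with more than 18 N (contact force between key and stud_open above 18 N).
It fails at once if the key is driven into the cover with more than 15 N (contact force between key and control_box above 15 N).
It fails at once if the fingers touch a stud (contact force between the fingers and stud_open above 0.5 N or contact force between the fingers and stud_b above 0.5 N or contact force between the fingers and stud_c above 0.5 N or contact force between the fingers and stud_d above 0.5 N).
It fails at once if a fastened stud is turned by more than about 0.2 rad (value of joint any of stud_b_turn, stud_c_turn, stud_d_turn below 1.36 rad).
It fails at once if a thing standing or lying on the bench is moved by more than 2 cm (the two other drivers in the block: 3 cm) (distance of any of multimeter, flux_bottle, solder_reel, parts_tray, circuit_board from where it was at the start of the episode above 0.02 m or distance of any of nut_driver, trimmer from where it was at the start of the episode above 0.03 m).
It also fails if it takes over 72 s, if anything falls off the work surface, if the arm or the gripper's body presses on something with over 40 N, if the wrist force passes 120 N, or if a joint passes its speed limit or range.

## Robot

A 6-joint arm with a two-finger parallel gripper is mounted at the origin on the work surface. World frame = base frame: x ahead of the robot, y to its left, z up, the work surface at z = 0. Lengths are in m, angles in degrees, forces in N, time in s.
With the tool pointing down it reaches from about 0.375 to 0.9 m from the base axis. Payload 3.1 kg.
Tool frame: the origin (TCP) lies on the centre line of the jaws, within the pads' length; the fingertips stand 25 mm ahead of it and the grasp point (between the pads) lies 6 mm ahead of it; y points along the fingers, x is the direction in which the jaws open and shut, and the axes are right-handed (so a half turn about y gives the same grasp; the last joint's range is limited). The gripper opens to 87 mm and grips with 3 to 60 N. Pads are 19 mm wide; open, the fingers measure 117 mm over their backs; the gripper's body (75 mm by 190 mm) begins 51 mm behind the grasp point.
Start: joints at [62.481, 30.224, 82.088, -0, 67.689, -10.227], TCP at [0.186, 0.597, 0.248] pointing down, gripper open.
Joint ranges: [-176.69, 176.69], [-43.24, 126.21], [12.49, 139.97], [-82, 262], [0, 151.66], [-163.58, 163.58]. Speed limits (degrees/s): [159.86, 159.86, 180, 180, 180, 180].

## Interface

Orientations are given as a 3x3 rotation matrix whose columns are the frame's x, y, z axes.
In Python, from rig import * gives the robot as it stands.
- The arm moves only by the tool play_rows, never from a script. Its argument "commands" is a list of rows, each a list of 2 entries, a list of its own where there are three numbers: the shift along the world's x, y, z in m, then the turn, a rotation vector about the world's x, y, z in rad. A call has 1 to 10 rows; each row is the pose to reach, as a shift and turn from the pose commanded when the call began; what a row does not reach only later rows make up. A row lasts 1/8 s, in which the tool goes at most 62.5 mm and 10.7 degrees, less where a joint would pass 70% of its speed; a pose out of reach is approached as far as the arm can. A call with a gripper value outside its range is refused whole. "gripper" is the finger opening in m, from 0 to 0.087, set as the call begins (left out, the last holds). The fingers move at their own pace and stop on an object; the grip force is fixed at half the most. Time passes only in rows, so rows that repeat a pose let the fingers close. It gives the time, the measured TCP pose, the force and the opening at its end, in the units of the state.
- read_state(): the state, without advancing time (a new reading comes with each control period).
- capture(name): name is "scene" or "top" or "wrist"; returns a dict with "frame" (420x560x3 uint8, red, green, blue), "depth" (420x560 float32, m along the optical axis (not along the pixel's ray), 0 where there is no reading), "mtx" (3x3 intrinsics, pixels), "dist_coeffs" ([k1, k2, p1, p2, k3] as OpenCV has them; the pictures are not rectified), "cam_to_world" (4x4, takes a point from camera to world coordinates); the wrist camera has in their place "hand_eye" (4x4, takes a point from camera to tool coordinates, whose origin is the TCP and whose axes are the tool frame's). Camera axes: x right, y down, z forward; pixel columns grow to the right and rows downward; lengths in m; the calibration is good to about 2 mm. A picture is of the moment at which its call begins: read the wrist's pose just before it.
- hand_in(): hands the job in, once; it reports no verdict.
The state is a dict: "time_s": time; "joint_positions": joint angles; "qvel": joint speeds; "tau": joint torques, N m; "position": TCP position; "tcp_rot": TCP orientation; "force": force on the tool from outside, world axes, zero at the start; "moment": the same for the moment, N m; "opening": opening from 0.0 (shut) to 1.0 (fully open).
Only numpy, scipy, OpenCV 4.12 (cv2) and the standard library are available. Lean on these libraries where they do the work, as an engineer would, in place of code of your own. Each camera call takes 0.05 s, during which the arm holds its last target. There are 200 camera calls.

## Working session

There is one attempt and no reset: what is moved stays moved. The work goes in short steps, Python scripts to look and compute and a tool call to move; the robot and the scene stay as the last step left them, time stands still between calls to the robot, and variables do not carry over. Pictures are saved under pics/ and viewed, about 8 in all and at most 12, crops included, and the job is handed in when it is done.

Besides the shell and the picture viewer there is one more tool, called after "Request:" as name(argument=value, ...), one argument or row to a line, values as JSON. play_rows: Moves the arm, as the interface text tells. Its arguments: {"type":"object","properties":{"commands":{"type":"array"},"gripper":{"type":"number"}},"required":["commands"]}

```bash
mkdir -p pics; ls; cat > h.py <<'E'
from rig import *
import numpy as np, cv2
def cap(name):
    s=read_state(); c=capture(name)
    c['f']=cv2.cvtColor(np.asarray(c['frame']),cv2.COLOR_RGB2BGR)
    if 'hand_eye' in c:
        T=np.eye(4);T[:3,:3]=np.array(s['tcp_rot']);T[:3,3]=s['position']
        c['T']=T@np.array(c['hand_eye'])
    else: c['T']=np.array(c['cam_to_world'])
    c['s']=s
    return c
def ray(c,px,z):
    p=cv2.undistortPoints(np.array(px,float).reshape(-1,1,2),np.array(c['mtx']),np.array(c['dist_coeffs'])).reshape(-1,2)
    d=np.c_[p,np.ones(len(p))]@c['T'][:3,:3].T; o=c['T'][:3,3]
    return o+d*((z-o[2])/d[:,2])[:,None]
def proj(c,P):
    Ti=np.linalg.inv(c['T']); r,_=cv2.Rodrigues(Ti[:3,:3])
    return cv2.projectPoints(np.array(P,float).reshape(-1,1,3),r,Ti[:3,3],np.array(c['mtx']),np.array(c['dist_coeffs']))[0].reshape(-1,2)
E
python3 - <<'E'
from h import *
c=cap('top');d=cap('scene')
cv2.imwrite('pics/top.png',cv2.resize(c['f'],(800,600)));cv2.imwrite('pics/scene.png',cv2.resize(d['f'],(800,600)))
np.set_printoptions(precision=3,suppress=True)
print(c['T'],c['mtx'],d['T']); print(read_state())
E
```

```text
pics
[[ 0.004 -0.996  0.084  0.456]
 [-1.    -0.005 -0.016  0.029]
 [ 0.017 -0.084 -0.996  1.37 ]
 [ 0.     0.     0.     1.   ]] [[393.248   0.    282.134]
 [  0.    393.248 213.128]
 [  0.      0.      1.   ]] [[ 0.904  0.358 -0.234  0.842]
 [ 0.428 -0.77   0.473 -0.537]
 [-0.011 -0.528 -0.849  1.076]
 [ 0.     0.     0.     1.   ]]
{'time_s': 0.1, 'joint_positions': array([ 62.483,  30.273,  82.149,  -0.   ,  67.69 , -10.227]), 'qvel': array([-0.015, -0.121, -0.275, -0.017,  0.063, -0.032]), 'tau': array([  0.   , -44.099, -17.715,   0.064,   0.053,  -0.   ]), 'position': array([0.185, 0.596, 0.247]), 'tcp_rot': array([[ 0.297, -0.001, -0.955],
       [ 0.955, -0.002,  0.297],
       [-0.002, -1.   ,  0.   ]]), 'force': array([-0.093, -0.107,  0.542]), 'moment': array([ 0.04 ,  0.057, -0.011]), 'opening': 1.0028682351292575}
```

View pics/top.png

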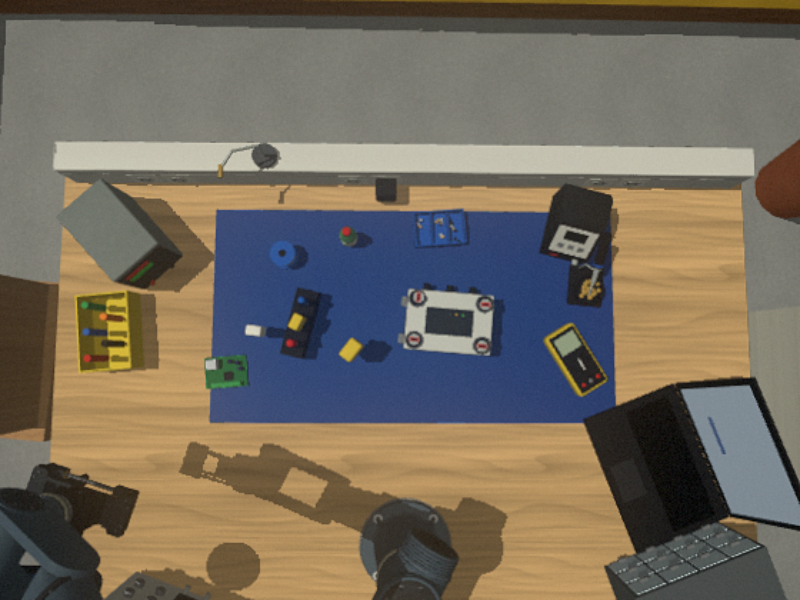

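View pics/scene.png

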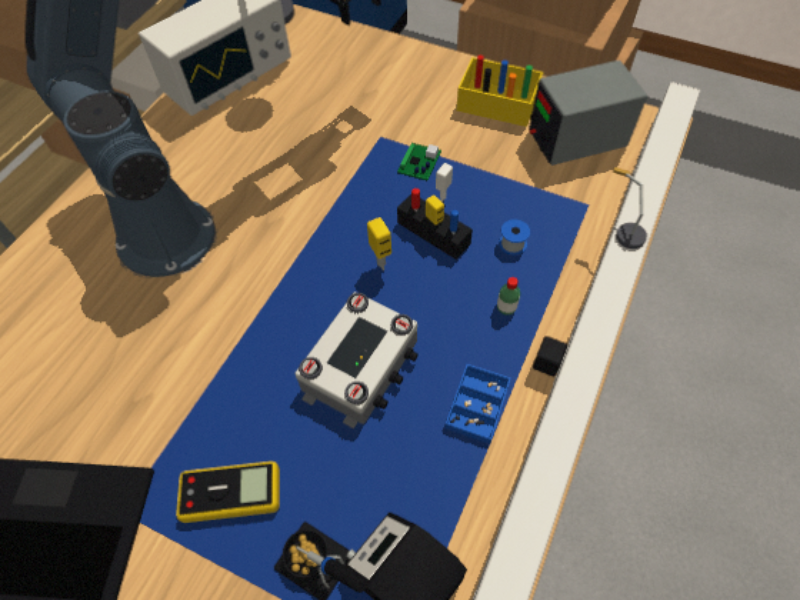

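The top view shows three candidates for the key:
- Yellow handle in the block at (297,321), between the red and blue drivers.
- Larger yellow one standing on the mat at (350,350).
- White one at (255,330).

The block one looks right, since it is the smaller yellow one in the middle hole. Next I'll take an enlarged crop of it and of the studs.

```bash
python3 - <<'E'
from h import *
np.set_printoptions(precision=4,suppress=True)
c=cap('top');d=cap('scene')
k=.7
a=cv2.resize(c['f'][190:260,165:265],(400,280),interpolation=cv2.INTER_CUBIC)
b=cv2.resize(c['f'][195:255,275:355],(400,300),interpolation=cv2.INTER_CUBIC)
e=cv2.resize(d['f'][105:195,240:340],(400,300),interpolation=cv2.INTER_CUBIC)
g=cv2.resize(d['f'][200:300,200:300],(400,300),interpolation=cv2.INTER_CUBIC)
a=cv2.resize(a,(400,300))
cv2.imwrite('pics/crop.png',np.vstack([np.hstack([a,b]),np.hstack([e,g])]))
hsv=cv2.cvtColor(c['f'],cv2.COLOR_BGR2HSV)
def blobs(c,lo,hi,roi,z,mn=4):
    hsv=cv2.cvtColor(c['f'],cv2.COLOR_BGR2HSV)
    m=cv2.inRange(hsv,lo,hi);x0,x1,y0,y1=roi;mm=np.zeros_like(m);mm[y0:y1,x0:x1]=m[y0:y1,x0:x1]
    n,l,st,ce=cv2.connectedComponentsWithStats(mm)
    for i in range(1,n):
        if st[i,4]>=mn: print(st[i],ce[i],ray(c,ce[i],z)[0])
print('yellow');blobs(c,(20,120,100),(35,255,255),(165,265,190,260),.1)
print('red');blobs(c,(0,120,60),(8,255,255),(165,355,190,260),.087)
print('red2');blobs(c,(170,120,60),(180,255,255),(165,355,190,260),.087)
E
```

```text
yellow
[201 219  11  12  84] [206.2738 224.6667] [0.5238 0.2524 0.1   ]
[238 237  16  16 150] [245.14   244.4733] [0.4607 0.1265 0.1   ]
red
[337 212   2   2   4] [337.5 212.5] [ 0.5666 -0.1741  0.087 ]
[335 241   4   1   4] [336.5 241. ] [ 0.4732 -0.1701  0.087 ]
red2
[292 206   2   4   6] [292.3333 207.3333] [ 0.5828 -0.0257  0.087 ]
[339 212   3   2   5] [339.8 212.6] [ 0.5663 -0.1817  0.087 ]
[200 237   8   6  35] [203.3714 239.5714] [0.476  0.2632 0.087 ]
```

View pics/crop.png

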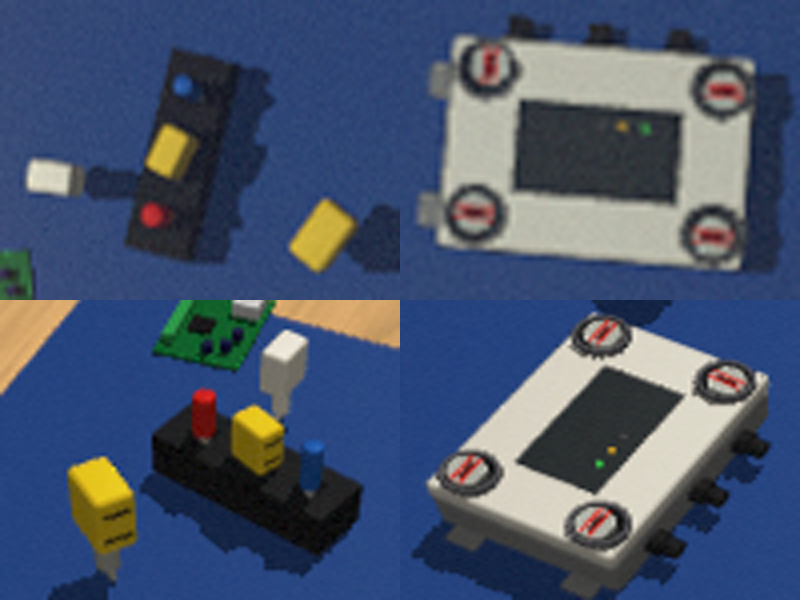

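The undone stud is the +x,+y corner, crop (490,65): its slot is square to the other three. The key in the middle hole is confirmed at crop (170,150), and it is the smaller of the two yellow ones.

```bash
python3 - <<'E'
from h import *
np.set_printoptions(precision=4,suppress=True)
c=cap('wrist');print(c['hand_eye'],c['mtx'])
c=cap('top');D=np.asarray(c['depth'])
v,u=np.mgrid[190:262:1,165:360:1];px=np.c_[u.ravel(),v.ravel()]
p=cv2.undistortPoints(px.astype(float).reshape(-1,1,2),c['mtx'],c['dist_coeffs']).reshape(-1,2)
z=D[px[:,1],px[:,0]];P=(np.c_[p,np.ones(len(p))]*z[:,None])@c['T'][:3,:3].T+c['T'][:3,3]
def top(x0,x1,y0,y1,n):
    q=P[(P[:,0]>x0)&(P[:,0]<x1)&(P[:,1]>y0)&(P[:,1]<y1)];print(n,np.sort(q[:,2])[-12:], q[np.argsort(q[:,2])[-20:]].mean(0))
top(.47,.53,.295,.36,'white');top(.42,.49,.09,.16,'bigyellow');top(.45,.6,.21,.29,'block')
E
```

```text
[[ 1.     -0.0013 -0.0003  0.0003]
 [-0.     -0.2418  0.9703 -0.1371]
 [-0.0013 -0.9703 -0.2418  0.0661]
 [ 0.      0.      0.      1.    ]] [[297.8554   0.     280.1811]
 [  0.     297.8554 212.0369]
 [  0.       0.       1.    ]]
white [0.1023 0.1024 0.1026 0.103  0.1036 0.1036 0.104  0.1041 0.1043 0.1044
 0.106  0.1062] [0.5011 0.3455 0.103 ]
bigyellow [0.1379 0.1381 0.1383 0.1386 0.1387 0.1387 0.1389 0.1393 0.1396 0.14
 0.1416 0.1416] [0.4562 0.1239 0.1387]
block [0.1107 0.1108 0.1109 0.1112 0.1116 0.1116 0.1123 0.1125 0.113  0.1134
 0.1138 0.1153] [0.5522 0.2436 0.1114]
```

Request:
play_rows(
  commands=[
    [[0.06, -0.06, 0.03], [0, 0, 0]],
    [[0.3, -0.34, 0.06], [0, 0, 0]],
    [[0.3, -0.34, 0.06], [0, 0, 0]],
    [[0.3, -0.34, 0.06], [0, 0, 0]],
    [[0.3, -0.34, 0.06], [0, 0, 0]],
    [[0.3, -0.34, 0.06], [0, 0, 0]],
    [[0.3, -0.34, 0.06], [0, 0, 0]],
    [[0.3, -0.34, 0.06], [0, 0, 0]],
    [[0.3, -0.34, 0.06], [0, 0, 0]],
    [[0.3, -0.34, 0.06], [0, 0, 0]],
  ],
)

```text
time_s: 1.55
position: [0.4843, 0.2578, 0.3072]
tcp_rot: [[0.296, -0.002, -0.955], [0.955, 0.0, 0.296], [-0.0, -1.0, 0.002]]
force: [-0.0, 1.0, -1.1]
opening: 1.001
```

```bash
python3 - <<'E'
from h import *
np.set_printoptions(precision=4,suppress=True)
c=cap('wrist');print(c['T']);cv2.imwrite('pics/w1.png',c['f']);print(read_state()['position'],read_state()['tcp_rot'], proj(c,[[.524,.252,.106]]))
E
```

```text
[[ 0.2973  0.9269  0.2291  0.4215]
 [ 0.9548 -0.2885 -0.0715  0.2777]
 [-0.0001  0.24   -0.9708  0.4444]
 [ 0.      0.      0.      1.    ]]
[0.4842 0.2581 0.3072] [[ 0.2953 -0.0016 -0.9554]
 [ 0.9554  0.0002  0.2953]
 [-0.0003 -1.      0.0016]] [[285.2438 229.8922]]
```

View pics/w1.png

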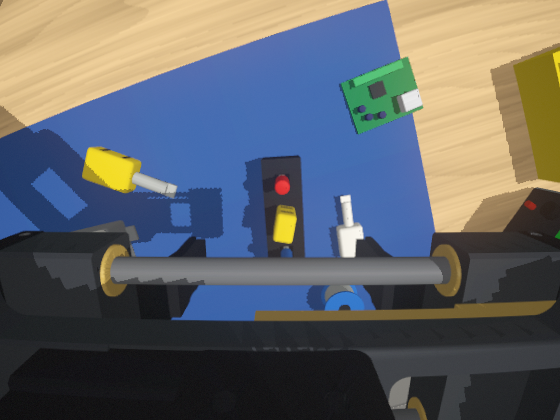

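The wrist view shows the key at (287,224), with its 36 mm side close to image vertical, so the current jaw direction is nearly right. I'll put the camera directly above it for a close measurement.

Request:
play_rows(
  commands=[
    [[0.05, -0.013, -0.05], [0, 0, 0]],
    [[0.1025, -0.026, -0.1], [0, 0, 0]],
    [[0.1025, -0.026, -0.1], [0, 0, 0]],
    [[0.1025, -0.026, -0.1], [0, 0, 0]],
    [[0.1025, -0.026, -0.1], [0, 0, 0]],
  ],
)

```text
time_s: 2.22
position: [0.5872, 0.232, 0.209]
tcp_rot: [[0.296, 0.001, -0.955], [0.955, 0.001, 0.296], [0.001, -1.0, -0.0]]
force: [0.2, -0.7, 0.5]
opening: 0.999
```

```bash
cat > key.py <<'E'
from h import *
np.set_printoptions(precision=4,suppress=True)
c=cap('wrist');f=c['f'];hsv=cv2.cvtColor(f,cv2.COLOR_BGR2HSV)
print(c['s']['position'],c['T'][:3,3],proj(c,[[.524,.252,.106]]))
m=cv2.inRange(hsv,(20,110,80),(35,255,255));n,l,st,ce=cv2.connectedComponentsWithStats(m)
for i in range(1,n):
    if st[i,4]<150: continue
    cn=max(cv2.findContours((l==i).astype(np.uint8),cv2.RETR_EXTERNAL,cv2.CHAIN_APPROX_NONE)[0],key=len)[:,0].astype(float)
    for z in (.106,):
        P=ray(c,cn,z)[:,:2];r=cv2.minAreaRect((P*1000).astype(np.float32));print(st[i],ce[i],z,r)
D=np.asarray(c['depth'])
u,v=np.mgrid[0:560,0:420];px=np.c_[u.ravel(),v.ravel()].astype(float)
p=cv2.undistortPoints(px.reshape(-1,1,2),c['mtx'],c['dist_coeffs']).reshape(-1,2)
P=(np.c_[p,np.ones(len(p))]*D[v.ravel(),u.ravel()][:,None])@c['T'][:3,:3].T+c['T'][:3,3]
ok=D[v.ravel(),u.ravel()]>.05
q=P[ok&(abs(P[:,2]-.106)<.006)&(np.hypot(P[:,0]-.524,P[:,1]-.252)<.03)];print(len(q),q[:,2].mean(),cv2.minAreaRect((q[:,:2]*1000).astype(np.float32)))
q=P[ok&(abs(P[:,2]-.054)<.006)&(np.hypot(P[:,0]-.524,P[:,1]-.252)<.1)];r=cv2.minAreaRect((q[:,:2]*1000).astype(np.float32));print(q[:,2].mean(),r)
cv2.imwrite('pics/w2.png',f)
E
python3 key.py
```

```text
[0.5872 0.232  0.209 ] [0.5241 0.2517 0.346 ] [[280.222  137.7264]]
[   0   45   80   64 3351] [36.6488 76.9887] 0.106 ((419.7901916503906, 83.31993103027344), (66.17596435546875, 36.9296875), 53.276123046875)
[ 261  112   37   49 1426] [278.9656 136.1627] 0.106 ((522.8677368164062, 251.27764892578125), (24.46765899658203, 35.91923904418945), 63.31559371948242)
[100 244  29  53 763] [110.9712 270.2687] 0.106 ((588.597412109375, 75.34873962402344), (24.880001068115234, 52.195194244384766), 61.2102165222168)
[433 245  28  51 643] [450.3546 273.0653] 0.106 ((678.0291748046875, 360.91802978515625), (24.002466201782227, 51.11772155761719), 84.16642761230469)
[ 255  300  301   21 3225] [414.0353 312.3091] 0.106 ((708.9033813476562, 322.13800048828125), (290.3172302246094, 14.998244285583496), 72.77387237548828)
[408 397  19  23 207] [417.2271 406.9227] 0.106 ((828.730712890625, 307.5863037109375), (37.61869430541992, 13.501819610595703), 11.063692092895508)
1378 0.10540644731672 ((522.9879150390625, 251.5670166015625), (24.092151641845703, 36.54118728637695), 63.27128982543945)
0.05397961059992875 ((523.1840209960938, 251.4822540283203), (52.37160873413086, 161.17259216308594), 76.41943359375)
```

View pics/w2.png

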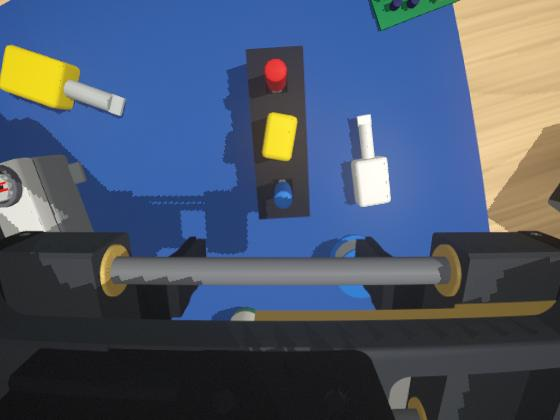

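The wrist view shows the key at (280,137), centre (0.523,0.2514), with its thin side at 63.3° yaw. The block is centred on it, its x axis at −13.6°. I'll move above it and turn −9.5°.

Request:
play_rows(
  commands=[
    [[-0.064, 0.0194, 0], [0, 0, -0.166]],
    [[-0.064, 0.0194, 0], [0, 0, -0.166]],
    [[-0.064, 0.0194, 0], [0, 0, -0.166]],
    [[-0.064, 0.0194, -0.03], [0, 0, -0.166]],
    [[-0.064, 0.0194, -0.05], [0, 0, -0.166]],
    [[-0.064, 0.0194, -0.05], [0, 0, -0.166]],
    [[-0.064, 0.0194, -0.05], [0, 0, -0.166]],
  ],
  gripper=0.055,
)

```text
time_s: 3.15
position: [0.5257, 0.2502, 0.1586]
tcp_rot: [[0.451, 0.003, -0.892], [0.892, 0.001, 0.451], [0.002, -1.0, -0.002]]
force: [0.1, -0.5, 0.0]
opening: 0.637
```

```bash
python3 - <<'E'
from h import *
for i in range(4):
    c=cap('wrist');print(c['s']['position'],np.degrees(np.arctan2(c['s']['tcp_rot'][1][0],c['s']['tcp_rot'][0][0])))
E
```

```text
[0.5257193  0.25024893 0.15859549] 63.186949572743536
[0.52565392 0.25029171 0.15878253] 63.19089064569154
[0.52547781 0.25029385 0.1588099 ] 63.192032541666954
[0.52520375 0.25031159 0.15869733] 63.19815525341671
```

Request:
play_rows(
  commands=[
    [[-0.002, 0.001, -0.03], [0, 0, 0]],
    [[-0.002, 0.001, -0.055], [0, 0, 0]],
    [[-0.002, 0.001, -0.07], [0, 0, 0]],
    [[-0.002, 0.001, -0.07], [0, 0, 0]],
    [[-0.002, 0.001, -0.07], [0, 0, 0]],
  ],
)

```text
time_s: 3.98
position: [0.523, 0.2513, 0.0883]
tcp_rot: [[0.451, 0.002, -0.893], [0.893, 0.0, 0.451], [0.001, -1.0, -0.001]]
force: [0.5, 0.1, -1.1]
opening: 0.632
```

Request:
play_rows(
  commands=[
    [[0, 0, 0], [0, 0, 0]],
    [[0, 0, 0], [0, 0, 0]],
    [[0, 0, 0], [0, 0, 0]],
    [[0, 0, 0], [0, 0, 0]],
    [[0, 0, 0], [0, 0, 0]],
    [[0, 0, 0], [0, 0, 0]],
  ],
  gripper=0.01,
)

```text
time_s: 4.72
position: [0.5223, 0.2512, 0.0877]
tcp_rot: [[0.451, 0.0, -0.893], [0.893, 0.0, 0.451], [0.0, -1.0, -0.0]]
force: [-1.0, -0.4, 2.6]
opening: 0.275
```

Grip is on the 24 mm sides (opening 23.9 mm). Lifting straight up.

Request:
play_rows(
  commands=[
    [[0, 0, 0.01], [0, 0, 0]],
    [[0, 0, 0.03], [0, 0, 0]],
    [[0, 0, 0.06], [0, 0, 0]],
    [[0, 0, 0.09], [0, 0, 0]],
    [[0, 0, 0.12], [0, 0, 0]],
    [[0, 0, 0.145], [0, 0, 0]],
    [[0, 0, 0.145], [0, 0, 0]],
  ],
)

```text
time_s: 5.6
position: [0.5234, 0.2515, 0.2348]
tcp_rot: [[0.451, 0.005, -0.893], [0.893, 0.001, 0.451], [0.003, -1.0, -0.004]]
force: [0.2, -0.2, -1.6]
opening: 0.271
```

Request:
play_rows(
  commands=[
    [[0.013, -0.03, 0], [0, 0, 0.05]],
    [[0.03, -0.07, 0], [0, 0, 0.1]],
    [[0.048, -0.11, 0], [0, 0, 0.17]],
    [[0.065, -0.15, 0], [0, 0, 0.24]],
    [[0.085, -0.19, 0], [0, 0, 0.3]],
    [[0.105, -0.23, 0], [0, 0, 0.366]],
    [[0.12, -0.265, 0], [0, 0, 0.366]],
    [[0.127, -0.277, 0], [0, 0, 0.366]],
    [[0.127, -0.277, 0], [0, 0, 0.366]],
    [[0.127, -0.277, 0], [0, 0, 0.366]],
  ],
)

```text
time_s: 6.85
position: [0.6482, -0.0243, 0.2319]
tcp_rot: [[0.101, -0.002, -0.995], [0.995, 0.001, 0.101], [0.001, -1.0, 0.002]]
force: [-0.6, -0.7, -0.5]
opening: 0.277
```

```bash
python3 - <<'E'
from h import *
np.set_printoptions(precision=4,suppress=True)
c=cap('wrist');c=cap('wrist');cv2.imwrite('pics/w3.png',c['f']);np.save('w3T.npy',c['T'])
print(c['s']['position'],c['s']['opening'],c['s']['force'],c['T'][:3,3],proj(c,[[.583,-.026,.089]]))
E
```

```text
[ 0.6483 -0.0242  0.2322] 0.2755425810389695 [-0.5153  0.2483 -0.985 ] [ 0.5829 -0.0173  0.3694] [[270.5309 139.6932]]
```

View pics/w3.png

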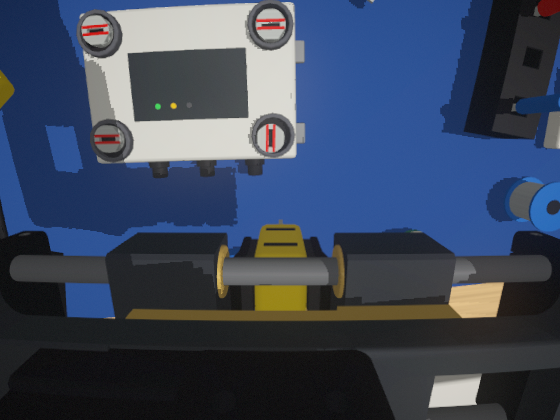

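The wrist view shows the undone stud at (271,137), with its slot vertical in the image, and the key held at (280,260). I'll descend to the same camera distance as the key measurement, so any hand-eye bias cancels, and then measure the slot.

Request:
play_rows(
  commands=[
    [[0, -0.004, -0.02], [0, 0, 0]],
    [[0.001, -0.008, -0.04], [0, 0, 0]],
    [[0.001, -0.008, -0.04], [0, 0, 0]],
    [[0.001, -0.008, -0.04], [0, 0, 0]],
    [[0.001, -0.008, -0.04], [0, 0, 0]],
    [[0.001, -0.008, -0.04], [0, 0, 0]],
  ],
)

```text
time_s: 7.7
position: [0.6506, -0.0337, 0.1934]
tcp_rot: [[0.101, 0.001, -0.995], [0.995, -0.0, 0.101], [-0.0, -1.0, -0.001]]
force: [0.9, -0.3, -1.6]
opening: 0.275
```

```bash
cat > stud.py <<'E'
from h import *
np.set_printoptions(precision=4,suppress=True)
for k in range(4):
    c=cap('wrist');f=c['f'];hsv=cv2.cvtColor(f,cv2.COLOR_BGR2HSV)
    u,v=proj(c,[[.582,-.027,.089]])[0].astype(int)
    m=cv2.inRange(hsv,(0,110,60),(10,255,255))|cv2.inRange(hsv,(168,110,60),(180,255,255))
    mm=np.zeros_like(m);mm[v-30:v+30,u-30:u+30]=m[v-30:v+30,u-30:u+30]
    ys,xs=np.nonzero(mm);pts=np.c_[xs,ys].astype(float)
    # saturation-weighted
    P=ray(c,pts,.089)[:,:2]
    r=cv2.minAreaRect((P*1e3).astype(np.float32))
    yaw=np.degrees(np.arctan2(c['s']['tcp_rot'][1][0],c['s']['tcp_rot'][0][0]))
    w,V=np.linalg.eigh(np.cov(P.T));d=V[:,1]*np.sign(V[0,1])
    print(c['s']['position'],yaw,(u,v),len(xs),'mean',P.mean(0),'rect',r,'pca',np.degrees(np.arctan2(d[1],d[0])))
g=f[v-40:v+40,u-60:u+60]
cv2.imwrite('pics/w4.png',cv2.resize(g,(780,520),interpolation=cv2.INTER_CUBIC))
D=np.asarray(c['depth']);uu,vv=np.meshgrid(range(560),range(200));px=np.c_[uu.ravel(),vv.ravel()].astype(float)
p=cv2.undistortPoints(px.reshape(-1,1,2),c['mtx'],c['dist_coeffs']).reshape(-1,2);z=D[:200].ravel()
P=(np.c_[p,np.ones(len(p))]*z[:,None])@c['T'][:3,:3].T+c['T'][:3,3]
q=P[(z>.05)&(abs(P[:,2]-.077)<.004)];print('cover',np.median(q[:,2]),cv2.minAreaRect((q[:,:2]*1e3).astype(np.float32)))
h=P[(z>.05)&(np.hypot(P[:,0]-.582,P[:,1]+.027)<.012)];print('head z',np.percentile(h[:,2],[10,50,75,90]))
E
python3 stud.py
```

```text
[ 0.6506 -0.0337  0.1934] 84.18358575468059 (np.int64(279), np.int64(134)) 203 mean [ 0.582  -0.0263] rect ((581.258544921875, -26.204383850097656), (8.290781021118164, 24.62200355529785), 82.4292984008789) pca -7.34041806690902
[ 0.6505 -0.0338  0.1933] 84.17587580988553 (np.int64(279), np.int64(134)) 197 mean [ 0.582  -0.0264] rect ((581.3190307617188, -26.249202728271484), (8.2265043258667, 24.563173294067383), 82.42129516601562) pca -7.033507189336591
[ 0.6504 -0.0338  0.1931] 84.17291105174502 (np.int64(279), np.int64(134)) 198 mean [ 0.582  -0.0264] rect ((581.2679443359375, -26.270490646362305), (8.192266464233398, 24.55035972595215), 82.35579681396484) pca -7.623812142598465
[ 0.6503 -0.0339  0.1929] 84.16720406808871 (np.int64(279), np.int64(134)) 196 mean [ 0.5817 -0.0263] rect ((581.1400146484375, -26.258190155029297), (8.154282569885254, 24.534353256225586), 82.28311157226562) pca -7.694744959328672
cover 0.07722675535607798 ((531.2648315429688, -97.89019012451172), (199.70498657226562, 128.04598999023438), 85.24388122558594)
head z [0.0854 0.0889 0.0894 0.0899]
```

View pics/w4.png

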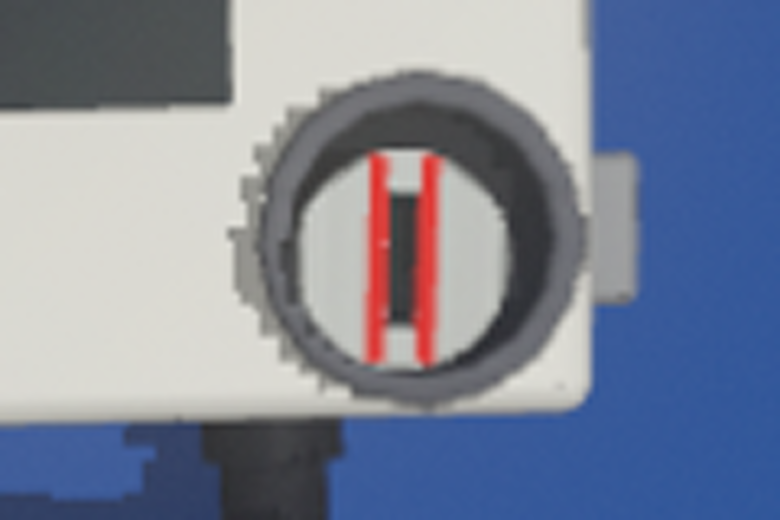

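The close view shows the head off-centre in its collar and the slot centre at crop (404,258), world (0.5813,−0.0263), at −7.6°. I'll go above it with the blade tip about 5 mm clear.

Request:
play_rows(
  commands=[
    [[-0.02, 0.002, 0], [0, 0, -0.015]],
    [[-0.045, 0.005, 0], [0, 0, -0.031]],
    [[-0.0695, 0.0072, 0], [0, 0, -0.031]],
    [[-0.0695, 0.0072, -0.01], [0, 0, -0.031]],
    [[-0.0695, 0.0072, -0.018], [0, 0, -0.031]],
    [[-0.0695, 0.0072, -0.018], [0, 0, -0.031]],
    [[-0.0695, 0.0072, -0.018], [0, 0, -0.031]],
    [[-0.0695, 0.0072, -0.018], [0, 0, -0.031]],
  ],
)

```text
time_s: 8.9
position: [0.5813, -0.0268, 0.1746]
tcp_rot: [[0.132, 0.001, -0.991], [0.991, -0.0, 0.132], [-0.0, -1.0, -0.001]]
force: [-0.5, -0.2, -0.3]
opening: 0.272
```

```bash
python3 - <<'E'
from h import *
np.set_printoptions(precision=4,suppress=True)
for i in range(3): c=cap('wrist')
s=c['s'];print(s['position'],np.degrees(np.arctan2(s['tcp_rot'][1][0],s['tcp_rot'][0][0])),s['tcp_rot'],s['force'],s['moment'])
cv2.imwrite('pics/w5full.png',c['f'])
g=c['f'][170:250,220:340];cv2.imwrite('pics/w5.png',cv2.resize(g,(780,520),interpolation=cv2.INTER_CUBIC))
print(proj(c,[[.5813,-.02625,.089]]))
E
```

```text
[ 0.581  -0.0267  0.1747] 82.39488417392396 [[ 0.1323  0.0006 -0.9912]
 [ 0.9912 -0.0001  0.1323]
 [-0.0001 -1.     -0.0006]] [-0.4437  0.955  -1.2483] [ 0.0135  0.0192 -0.0378]
[[280.4006 225.2614]]
```

View pics/w5.png

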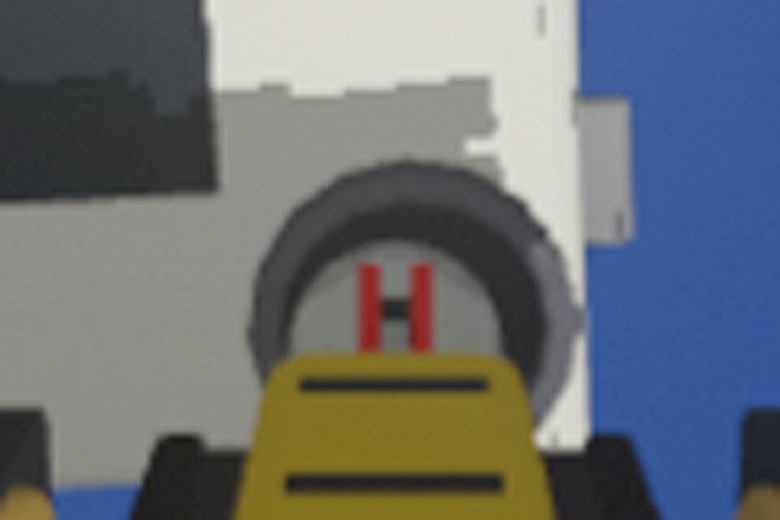

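The view shows the slot end, dark at crop (396,308), with grey that is probably the blade below it at (396,335). I'll read the lateral profiles numerically.

```bash
python3 - <<'E'
from h import *
f=cv2.imread('pics/w5full.png')
for v in range(210,226): print(v,[tuple(int(t) for t in f[v,u][[2,1]]) for u in range(272,291)])
E
```

```text
210 [(99, 100), (105, 106), (105, 98), (118, 88), (128, 90), (133, 101), (133, 116), (121, 121), (120, 121), (121, 121), (124, 117), (129, 103), (130, 92), (125, 86), (113, 90), (101, 103), (102, 104), (96, 97), (80, 81)]
211 [(109, 111), (108, 110), (117, 101), (136, 68), (144, 42), (143, 50), (135, 88), (123, 124), (122, 123), (123, 123), (128, 114), (139, 72), (145, 44), (142, 48), (130, 82), (107, 109), (104, 107), (106, 107), (100, 103)]
212 [(108, 110), (114, 117), (124, 110), (137, 71), (145, 43), (144, 50), (134, 87), (122, 124), (122, 123), (122, 124), (126, 112), (138, 71), (145, 43), (143, 50), (132, 85), (117, 118), (111, 113), (104, 105), (104, 105)]
213 [(117, 120), (122, 124), (125, 112), (137, 70), (145, 41), (143, 48), (134, 88), (121, 124), (122, 125), (121, 124), (126, 113), (137, 71), (145, 43), (143, 47), (133, 86), (119, 121), (119, 120), (114, 116), (107, 108)]
214 [(121, 124), (122, 124), (125, 111), (137, 70), (145, 41), (144, 48), (135, 88), (121, 124), (122, 124), (122, 124), (126, 113), (136, 70), (145, 43), (143, 48), (133, 87), (120, 122), (121, 122), (1
[... 1766 characters left out ...]
120), (118, 120)]
223 [(123, 123), (123, 123), (126, 112), (136, 70), (140, 49), (134, 56), (119, 76), (107, 105), (106, 105), (107, 105), (109, 98), (121, 63), (142, 46), (140, 54), (131, 88), (121, 120), (121, 121), (120, 119), (120, 120)]
224 [(127, 118), (126, 117), (129, 112), (134, 95), (135, 92), (130, 94), (127, 98), (118, 108), (119, 109), (120, 109), (123, 109), (128, 96), (137, 90), (136, 93), (131, 105), (126, 116), (126, 117), (126, 117), (126, 117)]
225 [(131, 115), (130, 113), (131, 115), (131, 114), (131, 115), (131, 115), (130, 114), (131, 114), (130, 113), (131, 115), (131, 115), (131, 115), (131, 116), (131, 114), (132, 115), (130, 114), (130, 114), (130, 115), (130, 114)]
```

```bash
python3 - <<'E'
from h import *
np.set_printoptions(precision=5,suppress=True)
c=cap('wrist');print(c['s']['position'])
b=ray(c,[[280.17,218.93]],.095)[0];s=ray(c,[[280.29,215.2]],.089)[0]
R=np.array(c['s']['tcp_rot']);print(b,s,'tool-frame slot-blade (x lateral, z towards cam)',R.T@(s-b))
E
```

```text
[ 0.58096 -0.02668  0.17472]
[ 0.57447 -0.02551  0.095  ] [ 0.57315 -0.02523  0.089  ] tool-frame slot-blade (x lateral, z towards cam) [0.0001  0.006   0.00135]
```

The blade is 0.1 mm off laterally and needs about 0.3 mm along −x. Descending gently.

Request:
play_rows(
  commands=[
    [[-0.0003, 0, -0.002], [0, 0, 0]],
    [[-0.0003, 0, -0.004], [0, 0, 0]],
    [[-0.0003, 0, -0.006], [0, 0, 0]],
    [[-0.0003, 0, -0.008], [0, 0, 0]],
    [[-0.0003, 0, -0.0085], [0, 0, 0]],
    [[-0.0003, 0, -0.0085], [0, 0, 0]],
    [[-0.0003, 0, -0.0085], [0, 0, 0]],
    [[-0.0003, 0, -0.0085], [0, 0, 0]],
  ],
)

```text
time_s: 10.1
position: [0.5805, -0.0267, 0.1661]
tcp_rot: [[0.132, 0.0, -0.991], [0.991, -0.0, 0.132], [-0.0, -1.0, -0.0]]
force: [-0.1, -0.2, -1.1]
opening: 0.273
```

```bash
python3 - <<'E'
from h import *
np.set_printoptions(precision=5,suppress=True)
F=[]
for i in range(5):
    c=cap('wrist');F.append(c['s']['force'])
print(c['s']['position'],np.mean(F,0),np.std(F,0))
E
```

```text
[ 0.58045 -0.02666  0.16609] [-0.22551 -0.1196  -0.76054] [0.35162 0.40569 0.61058]
```

No force at 2.6 mm below the head's top, so the blade is in the slot. Pressing in steps.

Request:
play_rows(
  commands=[
    [[0, 0, -0.001], [0, 0, 0]],
    [[0, 0, -0.002], [0, 0, 0]],
    [[0, 0, -0.003], [0, 0, 0]],
    [[0, 0, -0.004], [0, 0, 0]],
    [[0, 0, -0.005], [0, 0, 0]],
    [[0, 0, -0.005], [0, 0, 0]],
    [[0, 0, -0.005], [0, 0, 0]],
  ],
)

```text
time_s: 11.22
position: [0.5805, -0.0267, 0.1613]
tcp_rot: [[0.132, 0.0, -0.991], [0.991, -0.0, 0.132], [-0.0, -1.0, -0.0]]
force: [-1.0, -0.5, 3.2]
opening: 0.271
```

```bash
cat > f.py <<'E'
from h import *
np.set_printoptions(precision=5,suppress=True)
F=[];M=[]
for i in range(5):
    c=cap('wrist');F.append(c['s']['force']);M.append(c['s']['moment'])
print(c['s']['position'],np.mean(F,0),np.mean(M,0),np.degrees(np.arctan2(c['s']['tcp_rot'][1][0],c['s']['tcp_rot'][0][0])),c['s']['opening'],c['s']['time_s'])
E
python3 f.py
```

```text
[ 0.58047 -0.02667  0.16111] [-0.7873  -0.31742  3.38701] [0.065   0.18842 0.02818] 82.3926343588171 0.2722545331129142 11.425
```

Request:
play_rows(
  commands=[
    [[0, 0, -0.001], [0, 0, 0]],
    [[0, 0, -0.002], [0, 0, 0]],
    [[0, 0, -0.0025], [0, 0, 0]],
    [[0, 0, -0.003], [0, 0, 0]],
    [[0, 0, -0.003], [0, 0, 0]],
    [[0, 0, -0.003], [0, 0, 0]],
  ],
)

```text
time_s: 12.22
position: [0.5805, -0.0267, 0.1583]
tcp_rot: [[0.132, 0.0, -0.991], [0.991, -0.0, 0.132], [-0.0, -1.0, -0.0]]
force: [-1.5, 0.8, 5.7]
opening: 0.269
```

```bash
python3 f.py
```

```text
[ 0.5805  -0.02667  0.15835] [-1.49209  0.45585  5.56213] [ 0.06425  0.31513 -0.00181] 82.39414200550917 0.27706032143596476 12.425
```

Net 6.6 N, pressed past 4.6 mm. Turning clockwise, first half.

Request:
play_rows(
  commands=[
    [[0, 0, 0], [0, 0, -0.05]],
    [[0, 0, 0], [0, 0, -0.1]],
    [[0, 0, 0], [0, 0, -0.16]],
    [[0, 0, 0], [0, 0, -0.22]],
    [[0, 0, 0], [0, 0, -0.28]],
    [[0, 0, 0], [0, 0, -0.34]],
    [[0, 0, 0], [0, 0, -0.4]],
    [[0, 0, 0], [0, 0, -0.4]],
  ],
)

```text
time_s: 13.48
position: [0.5808, -0.0264, 0.1584]
tcp_rot: [[0.508, 0.001, -0.861], [0.861, 0.0, 0.508], [0.001, -1.0, -0.001]]
force: [-1.0, 1.4, 6.2]
opening: 0.274
```

```bash
python3 f.py
```

```text
[ 0.58077 -0.02639  0.15839] [-1.16351  1.22984  5.91754] [0.24741 0.20817 0.0089 ] 59.464146580283895 0.27606045077113806 13.675
```

Request:
play_rows(
  commands=[
    [[-0.0001, 0.0001, 0], [0, 0, -0.06]],
    [[-0.0002, 0.0002, 0], [0, 0, -0.12]],
    [[-0.0002, 0.0002, 0], [0, 0, -0.18]],
    [[-0.0002, 0.0002, 0], [0, 0, -0.24]],
    [[-0.0002, 0.0002, 0], [0, 0, -0.3]],
    [[-0.0002, 0.0002, 0], [0, 0, -0.36]],
    [[-0.0002, 0.0002, 0], [0, 0, -0.42]],
    [[-0.0002, 0.0002, 0], [0, 0, -0.48]],
    [[-0.0002, 0.0002, 0], [0, 0, -0.48]],
  ],
)

```text
time_s: 14.85
position: [0.581, -0.0261, 0.1585]
tcp_rot: [[0.849, 0.002, -0.529], [0.529, 0.001, 0.849], [0.002, -1.0, -0.001]]
force: [-0.6, 1.2, 5.4]
opening: 0.276
```

```bash
python3 f.py
```

```text
[ 0.58097 -0.02609  0.15852] [-0.80133  1.59612  5.76676] [0.2905  0.11132 0.02262] 31.955810589431913 0.2743971134783958 15.05
```

Request:
play_rows(
  commands=[
    [[-0.0001, 0.0002, 0], [0, 0, -0.07]],
    [[-0.0001, 0.0002, 0], [0, 0, -0.14]],
    [[-0.0001, 0.0002, 0], [0, 0, -0.21]],
    [[-0.0001, 0.0002, 0], [0, 0, -0.28]],
    [[-0.0001, 0.0002, 0], [0, 0, -0.35]],
    [[-0.0001, 0.0002, 0], [0, 0, -0.42]],
    [[-0.0001, 0.0002, 0], [0, 0, -0.49]],
    [[-0.0001, 0.0002, 0], [0, 0, -0.56]],
    [[-0.0001, 0.0002, 0], [0, 0, -0.62]],
    [[-0.0001, 0.0002, 0], [0, 0, -0.65]],
  ],
)

```text
time_s: 16.35
position: [0.5813, -0.026, 0.1586]
tcp_rot: [[0.996, 0.003, 0.093], [-0.093, 0.0, 0.996], [0.003, -1.0, 0.001]]
force: [0.4, 1.3, 5.8]
opening: 0.272
```

```bash
python3 f.py
```

```text
[ 0.58135 -0.02598  0.15864] [0.29166 1.39048 5.63023] [ 0.25353 -0.00401  0.02409] -5.29300211397962 0.273421356767688 16.55
```

At yaw −5.3°, turn is about 1.58. Letting up slowly.

Request:
play_rows(
  commands=[
    [[0, 0, 0.001], [0, 0, 0]],
    [[0, 0, 0.002], [0, 0, 0]],
    [[0, 0, 0.003], [0, 0, 0]],
    [[0, 0, 0.004], [0, 0, 0]],
    [[0, 0, 0.0045], [0, 0, 0]],
    [[0, 0, 0.0045], [0, 0, 0]],
    [[0, 0, 0.0045], [0, 0, 0]],
  ],
)

```text
time_s: 17.48
position: [0.5811, -0.0262, 0.1621]
tcp_rot: [[0.996, 0.002, 0.092], [-0.092, 0.0, 0.996], [0.002, -1.0, 0.0]]
force: [5.1, 1.8, -1.9]
opening: 0.275
```

```bash
python3 f.py
```

```text
[ 0.58105 -0.0262   0.16207] [ 4.59632  2.38928 -2.27204] [ 0.47653 -1.06784  0.01862] -5.294579444472384 0.27860146969836397 17.675
```

A side force of +4.6 N along x has appeared (blade against the slot wall), so I'll relieve it before lifting out.

Request:
play_rows(
  commands=[
    [[0.0003, 0.0001, 0], [0, 0, 0]],
    [[0.0006, 0.0002, 0], [0, 0, 0]],
    [[0.0006, 0.0002, 0], [0, 0, 0]],
    [[0.0006, 0.0002, 0], [0, 0, 0]],
  ],
)

```text
time_s: 18.23
position: [0.5811, -0.0261, 0.1622]
tcp_rot: [[0.996, 0.001, 0.092], [-0.092, -0.0, 0.996], [0.001, -1.0, 0.0]]
force: [4.6, 0.8, -4.0]
opening: 0.274
```

```bash
python3 f.py
```

```text
[ 0.58117 -0.02613  0.16219] [ 4.61577  1.45475 -3.907  ] [ 0.36215 -1.11348  0.02325] -5.2790154599896315 0.27617445386497436 18.425
```

Request:
play_rows(
  commands=[
    [[0.0003, 0, -0.0005], [0, 0, 0]],
    [[0.0006, 0, -0.0005], [0, 0, 0]],
    [[0.0006, 0, -0.0005], [0, 0, 0]],
    [[0.0006, 0, -0.0005], [0, 0, 0]],
    [[0.0006, 0, -0.0005], [0, 0, 0]],
  ],
)

```text
time_s: 19.1
position: [0.5813, -0.0261, 0.1621]
tcp_rot: [[0.996, -0.0, 0.092], [-0.092, -0.0, 0.996], [-0.0, -1.0, -0.0]]
force: [3.5, 1.4, -1.9]
opening: 0.273
```

```bash
python3 f.py
```

```text
[ 0.5813  -0.02611  0.16205] [ 3.51168  1.67067 -1.40931] [ 0.24033 -0.81683  0.01586] -5.26960237950382 0.27228035238888865 19.3
```

Request:
play_rows(
  commands=[
    [[0.0004, 0.0002, 0], [0, 0, 0]],
    [[0.0008, 0.0003, 0], [0, 0, 0]],
    [[0.0012, 0.0003, 0], [0, 0, 0]],
    [[0.0012, 0.0003, 0], [0, 0, 0]],
    [[0.0012, 0.0003, 0], [0, 0, 0]],
    [[0.0012, 0.0003, 0], [0, 0, 0]],
  ],
)

```text
time_s: 20.1
position: [0.5817, -0.0259, 0.162]
tcp_rot: [[0.996, -0.002, 0.092], [-0.092, -0.0, 0.996], [-0.002, -1.0, -0.0]]
force: [-0.2, -1.1, 1.3]
opening: 0.272
```

```bash
python3 f.py
```

```text
[ 0.5818  -0.02584  0.16194] [-0.90731 -0.81933  1.66319] [-0.35717  0.3204   0.01444] -5.25778051719463 0.2742047937434399 20.3
```

Side force is relieved. Lifting out.

Request:
play_rows(
  commands=[
    [[-0.0002, -0.0002, 0.001], [0, 0, 0]],
    [[-0.0002, -0.0002, 0.002], [0, 0, 0]],
    [[-0.0002, -0.0002, 0.003], [0, 0, 0]],
    [[-0.0002, -0.0002, 0.004], [0, 0, 0]],
    [[-0.0002, -0.0002, 0.005], [0, 0, 0]],
    [[-0.0002, -0.0002, 0.007], [0, 0, 0]],
    [[-0.0002, -0.0002, 0.01], [0, 0, 0]],
    [[-0.0002, -0.0002, 0.01], [0, 0, 0]],
  ],
)

```text
time_s: 21.35
position: [0.5827, -0.0261, 0.1725]
tcp_rot: [[0.996, 0.001, 0.092], [-0.092, -0.0, 0.996], [0.001, -1.0, -0.0]]
force: [-0.2, -0.7, -1.7]
opening: 0.27
```

```bash
python3 f.py
```

```text
[ 0.58229 -0.02594  0.17202] [ 0.38156 -0.11844 -1.16942] [-0.10538  0.04794  0.00774] -5.271164071096503 0.26865942136393467 21.55
```

Blade is free. Raising, turning the hand back, and putting the camera over the stud to check it.

Request:
play_rows(
  commands=[
    [[0, 0, 0.03], [0, 0, 0]],
    [[0, 0, 0.06], [0, 0, 0.14]],
    [[0.01, -0.005, 0.06], [0, 0, 0.29]],
    [[0.02, -0.01, 0.06], [0, 0, 0.44]],
    [[0.03, -0.015, 0.06], [0, 0, 0.6]],
    [[0.04, -0.02, 0.06], [0, 0, 0.76]],
    [[0.05, -0.025, 0.06], [0, 0, 0.92]],
    [[0.058, -0.03, 0.06], [0, 0, 1.08]],
    [[0.058, -0.03, 0.06], [0, 0, 1.197]],
    [[0.058, -0.03, 0.06], [0, 0, 1.197]],
  ],
)

```text
time_s: 22.85
position: [0.6402, -0.056, 0.2317]
tcp_rot: [[0.45, -0.001, -0.893], [0.893, 0.0, 0.45], [-0.0, -1.0, 0.001]]
force: [0.1, -0.0, -1.4]
opening: 0.275
```

```bash
cp pics/w4.png pics/w4a.png; python3 stud.py; python3 f.py; mv pics/w4.png pics/w6.png
```

```text
[ 0.6402 -0.056   0.2317] 63.22517680419733 (np.int64(279), np.int64(139)) 145 mean [ 0.5812 -0.026 ] rect ((581.4061889648438, -25.987709045410156), (24.521631240844727, 8.02371883392334), 89.13965606689453) pca 88.12935833608582
[ 0.6401 -0.0559  0.2318] 63.18874897898763 (np.int64(279), np.int64(139)) 138 mean [ 0.5812 -0.0262] rect ((581.3765869140625, -26.18067741394043), (25.01310920715332, 8.025266647338867), 89.10324096679688) pca 87.77094521625122
[ 0.6401 -0.0559  0.2318] 63.20684957365023 (np.int64(279), np.int64(139)) 138 mean [ 0.5811 -0.0263] rect ((581.1515502929688, -26.468570709228516), (24.415388107299805, 8.015035629272461), 88.18659210205078) pca 88.267310217302
[ 0.6401 -0.0558  0.2319] 63.228371669761835 (np.int64(279), np.int64(139)) 143 mean [ 0.5812 -0.0261] rect ((581.39501953125, -26.12242889404297), (25.024045944213867, 8.028816223144531), 89.14285278320312) pca 88.12554674863267
cover 0.07718658062729272 ((555.8953247070312, 3.8443603515625), (442.0589599609375, 191.57986450195312), 63.201602935791016)
head z [0.083  0.0867 0.0872 0.0876]
[ 0.64028 -0.05591  0.23209] [ 0.09093 -0.0112  -1.23656] [-0.00341 -0.01299 -0.01303] 63.29302273268484 0.27459954684029514 23.25
```

View pics/w6.png

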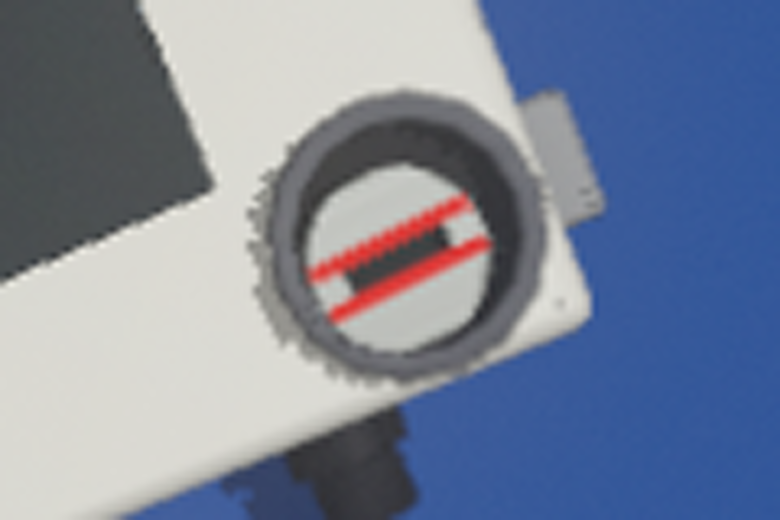

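The stud slot is now at about 88.5°, a turn of about 1.51 rad, and the head is 2 mm lower, so it sits in its catch. Returning the key to its hole.

Request:
play_rows(
  commands=[
    [[-0.01, 0.025, 0], [0, 0, 0]],
    [[-0.024, 0.062, 0], [0, 0, 0]],
    [[-0.04, 0.105, 0], [0, 0, 0]],
    [[-0.057, 0.15, 0], [0, 0, 0]],
    [[-0.075, 0.195, 0], [0, 0, 0]],
    [[-0.092, 0.24, 0], [0, 0, 0]],
    [[-0.107, 0.28, 0], [0, 0, 0]],
    [[-0.1175, 0.307, 0], [0, 0, 0]],
    [[-0.1175, 0.307, 0], [0, 0, 0]],
    [[-0.1175, 0.307, 0], [0, 0, 0]],
  ],
)

```text
time_s: 24.55
position: [0.5224, 0.2512, 0.2322]
tcp_rot: [[0.448, 0.0, -0.894], [0.894, -0.0, 0.448], [-0.0, -1.0, -0.0]]
force: [0.0, -0.8, -1.1]
opening: 0.276
```

Request:
play_rows(
  commands=[
    [[0, 0, -0.03], [0, 0, 0]],
    [[0, 0, -0.06], [0, 0, 0]],
    [[0, 0, -0.085], [0, 0, 0]],
    [[0, 0, -0.085], [0, 0, 0]],
    [[0, 0, -0.085], [0, 0, 0]],
    [[0, 0, -0.085], [0, 0, 0]],
  ],
)

```text
time_s: 25.3
position: [0.5239, 0.251, 0.1484]
tcp_rot: [[0.45, 0.003, -0.893], [0.893, 0.001, 0.45], [0.002, -1.0, -0.002]]
force: [-0.5, -0.4, -0.4]
opening: 0.272
```

```bash
python3 f.py; python3 - <<'E'
from h import *
c=cap('wrist');g=c['f'][150:250,200:350];cv2.imwrite('pics/w7.png',cv2.resize(g,(780,520),interpolation=cv2.INTER_CUBIC))
E
```

```text
[0.52317 0.25115 0.14784] [-0.06964  0.09173 -0.82647] [-0.00707  0.02092  0.00819] 63.3144476048324 0.2710218247650187 25.5
```

View pics/w7.png

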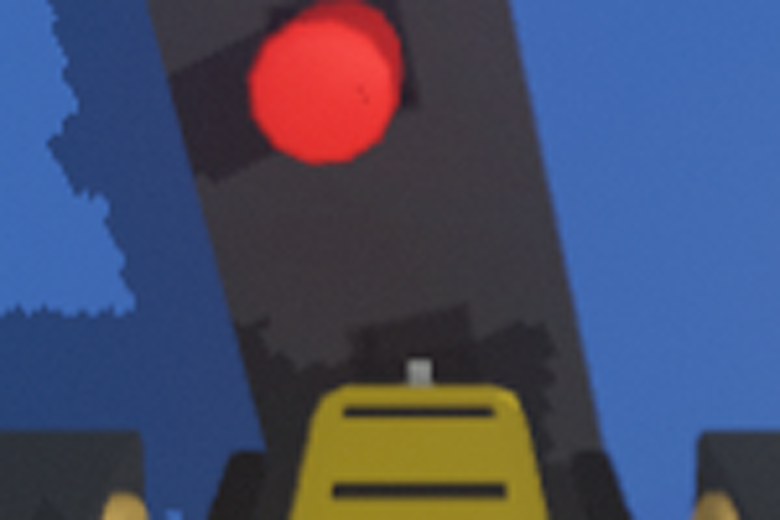

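The blade at (420,372) is centred over the hole, whose mouth spans u of about 360–470. Inserting.

Request:
play_rows(
  commands=[
    [[0, 0, -0.015], [0, 0, 0]],
    [[0, 0, -0.03], [0, 0, 0]],
    [[0, 0, -0.043], [0, 0, 0]],
    [[0, 0, -0.052], [0, 0, 0]],
    [[0, 0, -0.057], [0, 0, 0]],
    [[0, 0, -0.059], [0, 0, 0]],
    [[0, 0, -0.059], [0, 0, 0]],
    [[0, 0, -0.059], [0, 0, 0]],
  ],
)

```text
time_s: 26.6
position: [0.5232, 0.2511, 0.0885]
tcp_rot: [[0.449, 0.001, -0.893], [0.893, 0.0, 0.449], [0.001, -1.0, -0.001]]
force: [0.7, -0.6, -1.5]
opening: 0.276
```

```bash
python3 f.py
```

```text
[0.52299 0.25109 0.08832] [ 0.01781 -0.278   -0.7367 ] [-0.02339 -0.0054   0.02451] 63.31269947325925 0.27422925480117405 26.8
```

Within 1 mm of home with no contact force. Releasing, then withdrawing straight up.

Request:
play_rows(
  commands=[
    [[0, 0, -0.0005], [0, 0, 0]],
    [[0, 0, -0.0005], [0, 0, 0]],
    [[0, 0, -0.0005], [0, 0, 0]],
    [[0, 0, -0.0005], [0, 0, 0]],
    [[0, 0, -0.0005], [0, 0, 0]],
  ],
  gripper=0.05,
)

```text
time_s: 27.48
position: [0.5228, 0.251, 0.0875]
tcp_rot: [[0.449, -0.0, -0.893], [0.893, -0.0, 0.449], [-0.0, -1.0, 0.0]]
force: [0.2, -0.1, 0.8]
opening: 0.57
```

Request:
play_rows(
  commands=[
    [[0, 0, 0.02], [0, 0, 0]],
    [[0, 0, 0.05], [0, 0, 0]],
    [[0, 0, 0.09], [0, 0, 0]],
    [[0, 0, 0.12], [0, 0, 0]],
    [[0.064, -0.02, 0.12], [0, 0, 0]],
    [[0.064, -0.02, 0.12], [0, 0, 0]],
    [[0.064, -0.02, 0.12], [0, 0, 0]],
    [[0.064, -0.02, 0.12], [0, 0, 0]],
  ],
)

```text
time_s: 28.48
position: [0.5852, 0.2313, 0.2069]
tcp_rot: [[0.449, -0.003, -0.894], [0.894, -0.0, 0.449], [-0.001, -1.0, 0.002]]
force: [-0.5, 0.4, 0.2]
opening: 0.575
```

```bash
python3 key.py | grep -v '^\[ *\(0\|100\|433\|255\|408\) '; python3 f.py
python3 - <<'E'
from h import *
c=cap('scene');g=c['f'][100:300,195:345];cv2.imwrite('pics/fin.png',cv2.resize(g,(450,600),interpolation=cv2.INTER_CUBIC))
E
```

```text
[0.5852 0.2313 0.2069] [0.5266 0.2613 0.3441] [[268.5973 141.2386]]
[ 252  118   32   47 1436] [267.2834 140.7333] 0.106 ((523.650146484375, 251.1575469970703), (24.122936248779297, 35.515098571777344), 62.13936996459961)
[167 245  20  53 557] [174.9372 271.2352] 0.106 ((586.0029907226562, 128.87721252441406), (16.3336124420166, 50.768455505371094), 56.71533203125)
[375 245  19  53 471] [386.0361 273.4183] 0.106 ((667.9586791992188, 291.7010192871094), (15.419123649597168, 50.35853576660156), 69.6362075805664)
[ 178  303  333   18 3674] [354.1277 313.2942] 0.106 ((691.1474609375, 247.74615478515625), (312.853759765625, 14.881698608398438), 63.312232971191406)
1380 0.10541641792629701 ((523.5700073242188, 250.88446044921875), (23.349536895751953, 35.864784240722656), 63.3099250793457)
0.05397171341632174 ((523.2882080078125, 251.4592742919922), (52.88277816772461, 160.8529510498047), 76.4053726196289)
[0.58618 0.23139 0.20753] [ 0.49224  0.1802  -0.33979] [-0.00683 -0.00697  0.02592] 63.35340228564144 0.5746735607174459 28.725
```

View pics/fin.png

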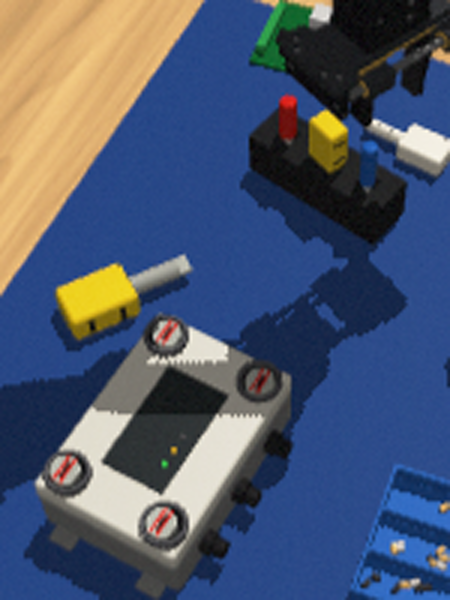

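The final view shows the key home in the block, at its original top height (0.1054) and centred within 1 mm. All four stud slots are parallel. Handing in.

```bash
python3 -c "
from rig import *
print(hand_in())"
```

```text
the job is handed in; nothing more can be done
None
```

The undone stud is fastened in its catch and the key is back fully home in its own hole. I handed the job in after about 29 s of robot time, and no verdict is reported.

- **Turning:** I took the yellow key from the middle hole and measured the stud's off-centre slot with the wrist camera. I pressed it down with about 6.6 N and turned it clockwise, then let it up.
- **Stud check:** The slot measures about 1.51 rad of turn (1.38 needed). The head sits about 2 mm below its undone height.
- **Key check:** The handle top is at the same height as at the start (0.1054 m). The key is within about 1 mm of the hole's centre.
- **Other checks:** The gripper is clear of everything. The fastened studs' slots and both neighbouring drivers look unchanged.

**Irregularities:**
- While I was letting the stud up, the blade rubbed on the slot wall with about 4.6 N of side force. I relieved this before lifting out.
- Two unlisted lookalike keys, the larger yellow one and the white one, stood up in the first pictures and are now lying down. They were already down in the first wrist picture (about 1.5 s in), and nothing shows the arm touched them.

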